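# Gauge the gap of a clamped electrode cell

### The job

Measure the plate gap of the electrode cell: first swing the toggle clamp's red handle down over centre, so that the rubber pad clamps the upper plate onto its rails, and let go of the handle. Then take the tapered gap gauge by its grip, lay its blade flat on the lower plate and slide it, thin end first and straight, into the slot between the two plates with a light push until it drags snugly on both, without forcing it or lifting the upper plate. Finish while still holding the gauge level in the gripper at that depth, and leave the other things on the bench alone.

Things in the scene. Friction and masses are not known exactly. Their poses are not given: they have to be found in the camera images.
- test_cell: Electrode cell with toggle clamp, fixed on the counter: aluminium base 178 x 112 mm, 12 mm high. Origin on the counter, z up; x is the direction in which the gauge goes in, from the slot's mouth (x = -90 mm) towards the clamp (x = 0 to 65 mm); y across. White rails at y = +-32 to 46 mm, x = -93 to -7 mm, carry the upper plate on a ledge 40 mm high. The base reaches 14 mm in front of the slot.
- slot_mouth (a point): Middle of the front lower edge of the seated upper plate, 40 mm above the counter; axes as the cell's (x into the slot). The slot is 64 mm wide between the rails, open in front.
- lower_plate: Lower electrode: steel plate 80 x 58 x 8 mm, fixed on brass adjusting screws. Origin at the centre of its TOP face, the front edge is 40 mm before it (towards -x), flush with the upper plate's front edge. The top face lies 30 to 33 mm above the counter (set differently each time), so that the gap below the upper plate is 10 to 7 mm.
- upper_plate: Upper electrode: loose steel plate 80 x 82 x 8 mm, 0.3 kg, with two red terminal posts at its rear corners, lying in a pocket on the rails with 1 mm play. Origin at the centre of its underside, 40 mm above the counter when seated.
- clamp_arm (a joint): Toggle clamp's arm, rad: 0 open (arm and red handle upright, as at the start), about 1.63 closed (arm level, rubber pad on the middle of the upper plate). The arm is moved through the handle only.
- clamp_link (a joint): Toggle clamp's rear link, rad: 0 open, dips to -0.25 on the way, 0.84 on dead centre, 0.97 fully closed against its stop (over centre; the clamp then holds itself with about 25 N).
- handle_grip (a point): Point on the axis of the clamp's red handle (14 mm thick, upright at first), 25 mm from its end; pinch it from above, fingers closing along the cell's y, 10 N, so it can turn between the pads. Its path in the cell's x, z (mm): (31,161) open, (56,163), (82,159), (96,150), (102,143), (107,131), (112,115), (117,82) closed, handle level. Takes up to 7 N at dead centre, stays where it is left.
- gap_gauge: Tapered gap gauge, steel, 0.12 kg, 165 mm long, 16 mm wide, lying on its flat underside on the counter. Origin at the underside below the middle of the grip; x points to the thin tip, z up. Grip (black panels) from x = -40 to 25 mm, 13 mm thick; blade from x = 25 to 125 mm, its top side falling evenly so that it thins from 13 to 3 mm (1 in 10).
- gauge_tip (a point): Underside of the gauge's thin tip, 125 mm ahead of the gauge's origin. The gauge becomes snug with its tip 40 to 70 mm past the mouth: (gap - 3 mm) x 10. A push of 3 to 8 N along x is snug; over 10 N wedges the upper plate up.
- marker: Black marker pen on the green notebook, 132 mm long; leave alone.
- timer: Small bench timer, 66 x 62 x 18 mm; leave alone.
- tape_roll: Roll of white tape, 60 mm across, 18 mm high; leave alone.

How it is judged:
On the way, in this order (a step that is already met when the one before it is completed fails the run):
1. the clamp is over centre and stays closed by itself, the handle let go (value of joint clamp_link above 0.9 rad and value of joint clamp_arm above 1.6 rad and contact force between the fingers and test_cell below 0.3 N), for 0.3 s.
2. the gauge is picked up by its grip (contact force between the fingers and gap_gauge above 2 N and height (world z) of gap_gauge above 0.02 m and horizontal distance between the grasp point and gap_gauge below 0.045 m), for 0.2 s.
3. the gauge's tip is in the slot (x of gauge_tip in the frame of slot_mouth above 0.01 m and z of gauge_tip in the frame of slot_mouth below -0.002 m and y of gauge_tip in the frame of slot_mouth between -0.03 and 0.03 m), for 0.1 s.
At the end, for the whole second after the job is handed in: Clamp over centre; gauge in the gripper, level (4 deg), straight (8 deg), clear of the counter, at rest, its tip at the depth the gap asks (4 mm short to 8 mm past), pressing on the upper plate with 0.5 to 15 N and on the lower with over 0.3 N; upper plate seated within 1.2 mm (value of joint clamp_link above 0.9 rad and value of joint clamp_arm above 1.6 rad and contact force between the fingers and gap_gauge above 2 N and contact force between gap_gauge and upper_plate between 0.5 and 15 N and contact force between gap_gauge and lower_plate above 0.3 N and height (world z) of gap_gauge above 0.022 m and angle between gap_gauge's own z axis and vertical below 0.07 rad and angle between the x axis of gap_gauge and the x axis of test_cell, either way round below 0.15 rad and y of gauge_tip in the frame of slot_mouth between -0.03 and 0.03 m and linear speed of gap_gauge below 0.01 m/s and z of upper_plate in the frame of test_cell between 0.0385 and 0.0412 m and ((z of lower_plate in the frame of test_cell between 0.0299 and 0.0306 m and x of gauge_tip in the frame of slot_mouth between 0.061 and 0.078 m) or (z of lower_plate in the frame of test_cell between 0.0304 and 0.0311 m and x of gauge_tip in the frame of slot_mouth between 0.056 and 0.073 m) or (z of lower_plate in the frame of test_cell between 0.0309 and 0.0316 m and x of gauge_tip in the frame of slot_mouth between 0.051 and 0.068 m) or (z of lower_plate in the frame of test_cell between 0.0314 and 0.0321 m and x of gauge_tip in the frame of slot_mouth between 0.046 and 0.063 m) or (z of lower_plate in the frame of test_cell between 0.0319 and 0.0326 m and x of gauge_tip in the frame of slot_mouth between 0.041 and 0.058 m) or (z of lower_plate in the frame of test_cell between 0.0324 and 0.0331 m and x of gauge_tip in the frame of slot_mouth between 0.036 and 0.053 m))); the arm keeps its last pose, push and grip.
It fails at once if the gauge enters the slot before the clamp is closed over centre (x of gauge_tip in the frame of slot_mouth above 0.01 m and z of gauge_tip in the frame of slot_mouth below 0 m and y of gauge_tip in the frame of slot_mouth between -0.04 and 0.04 m and value of joint clamp_link below 0.86 rad).
It fails at once if the gauge is forced against the upper plate (30 N) (contact force between gap_gauge and upper_plate above 30 N).
It fails at once if the upper plate is lifted off its rails (z of upper_plate in the frame of test_cell above 0.0425 m).
It fails at once if another thing on the bench is moved by more than 3 cm (distance of any of marker, timer, tape_roll from where it was at the start of the episode above 0.03 m).
It also fails if it takes over 72 s, if anything falls off the work surface, if the arm or the gripper's body presses on something with over 40 N, if the wrist force passes 120 N, or if a joint passes its speed limit or range.

### The arm

A 6-joint arm with a two-finger parallel gripper is mounted at the origin on a cart in front of the work surface, level with it; the furniture and walls round the work are solid. World frame = base frame: x ahead of the robot, y to its left, z up, the work surface at z = 0. Lengths are in m, angles in rad, forces in N, time in s.
With the tool pointing down it reaches from about 0.375 to 0.925 m from the base axis. Payload 5.7 kg.
Tool frame: the origin (TCP) lies at the centre of the arm's flange, where the gripper is bolted on; the fingertips stand r.nose_length ahead of it and the grasp point (between the pads) lies 163 mm ahead of it (r.nose_length is the distance from the TCP to the fingertips, in m); z points along the fingers, y is the line along which they close (so a half turn about z gives the same grasp; the last joint's range is limited). The gripper opens to 88 mm and grips with 3 to 60 N. Pads are 20 mm wide; open, the fingers measure 115 mm over their backs; the gripper's body (75 mm by 178 mm) begins 61 mm behind the grasp point.
Start: joints at [-1.243, 0.359, 1.51, -0, 1.272, -0.115], TCP at [0.257, -0.542, 0.405] pointing down, gripper open.
Joint ranges: [-2.97, 2.97], [-1.01, 2.36], [0.21, 2.38], [-0.96, 4.11], [0.2, 2.71], [-2.98, 2.98]. Speed limits (rad/s): [2.39, 2.39, 3.14, 3.14, 3.14, 3.14].

### API

Orientations are given as a unit quaternion [x, y, z, w].
In Python, from rig import r, inverse_kinematics, readout, viewer gives the robot as it stands. Calls block until the motion is done:
- r.move_pose(position, orientation): joint-space move of the TCP to a pose.
- r.move_straight(position, v=0.15, frame=None, max_force=None): straight line of the TCP; frame=None keeps the orientation; v is the mean speed in m/s. With max_force (N) it stops when the force on the tool has changed by that much, and returns True; else False.
- r.set_joints(angles): joint-space move.
- r.gripper_to(opening, grip_force=None): opening from 0.0 (shut) to 1.0 (fully open); grip_force is the grip in N (None keeps the last); returns when the fingers have stopped.
- r.sleep(seconds).
- inverse_kinematics(position, orientation): joint angles nearest the present ones, or None.
- readout.read_state(): the state.
- viewer.capture(name): name is "side" or "top" or "wrist"; returns a dict with "img" (400x640x3 uint8, red, green, blue), "fov_y" (degrees; the focal length in pixels is half the picture's height over the tangent of half this angle, whatever the lens; pixels are square), "cx", "cy" (the principal point, pixels), "k1" (the pictures are not rectified: a ray, as slopes to the right and down, at radius r is drawn at 1 + k1 r^2 times it, then the intrinsics apply), "R" (3x3) and "t" (3): a world point X has camera coordinates R X + t. Camera axes: x right, y down, z forward; pixel columns grow to the right and rows downward; lengths in m; the calibration is good to about 2 mm. A picture is of the moment at which its call begins. There is no depth.
A pose or a line that the arm cannot do raises r.MotionError and nothing moves.
- r.finish_job(): hands the job in; it is judged then, once.
The state is a dict: "clock": time; "q": joint angles; "qd": joint speeds; "joint_torque": joint torques, N m; "tcp_pos": TCP position; "tool_rot": TCP orientation; "contact_force": force on the tool from outside, world axes, zero at the start; "moment": the same for the moment, N m; "finger_gap": opening from 0.0 (shut) to 1.0 (fully open); "grasp_force": force on a finger pad.
Only numpy, scipy, OpenCV 4.12 (cv2) and the standard library are available. Lean on these libraries where they do the work, as an engineer would, in place of code of your own. Each camera call takes 0.05 s, during which the arm holds its last target. There are 200 camera calls.

## Working session

There is one attempt and no reset: what is moved stays moved. The work goes in short steps, each a Python script; the robot and the scene stay as the last script left them, time stands still between calls to the robot, and variables do not carry over. Pictures are saved under pics/ and viewed, at most 12 in all, crops included, and the job is handed in when it is done.

```bash
ls; mkdir -p pics
python3 - <<'E'
from rig import r, readout, viewer
import cv2,numpy as np
print(r.nose_length, readout.read_state())
for n in ("side","top"):
    c=viewer.capture(n); cv2.imwrite(f"pics/{n}0.png",c["img"][:,:,::-1]); print(n,{k:v for k,v in c.items() if k!="img"})
E
```

```text
pics
0.182 {'clock': 0.0, 'q': array([-1.24308777e+00,  3.59488408e-01,  1.51144168e+00,  6.07320842e-06,
        1.27247733e+00, -1.15140807e-01]), 'qd': array([-7.40140214e-04,  6.24888310e-05, -6.13220678e-04,  6.95195802e-04,
       -6.03479225e-04,  7.69567173e-04]), 'joint_torque': array([-4.14857686e-04, -5.15377986e+01, -2.70729160e+01,  6.72036270e-02,
        3.49080702e-02, -1.19898814e-04]), 'tcp_pos': array([ 0.25696385, -0.54178804,  0.40381565]), 'tool_rot': array([ 9.75585347e-01,  2.19618779e-01, -9.33732814e-05, -9.02569374e-04]), 'contact_force': array([ 0.71208009, -0.57252178,  0.61292497]), 'moment': array([ 0.01899978, -0.03467504,  0.04051492]), 'grasp_force': 0.0, 'finger_gap': 1.001670219616048}
side {'fov_y': 43.845578066278826, 'cx': 308.54380742578553, 'cy': 201.3603922288499, 'k1': -0.09582089254149422, 'R': array([[ 0.99291276, -0.11807946,  0.01347206],
       [-0.04840192, -0.50530522, -0.8615822 ],
       [ 0.10854266,  0.85482389, -0.50743927]]), 't': array([-0.55492745,  0.20107705,  1.09227364])}
top {'fov_y': 45.52762768367248, 'cx': 318.6764392586675, 'cy': 205.59261262487973, 'k1': -0.03896720118434096, 'R': array([[-0.02275814, -0.99940241,  0.02601717],
       [-0.99637426,  0.02053988, -0.08256175],
       [ 0.08197803, -0.02780179, -0.99624629]]), 't': array([0.10521788, 0.57609268, 1.24054706])}
```

View pics/side0.png

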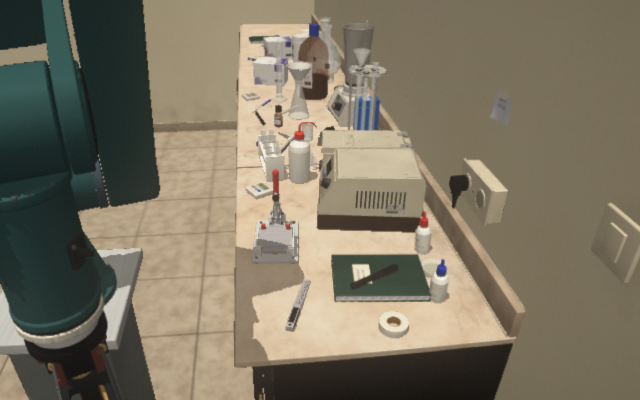

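View pics/top0.png

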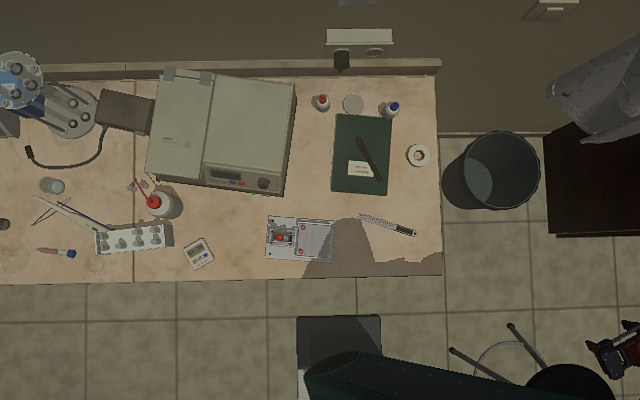

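The side view shows the cell at about (276,240), with the upright red handle at (276,185) and the gauge from (293,325) to (307,283), tip pointing away. The top view shows the cell at (300,240), slot mouth to the right, and the gauge from (360,215) at the tip to (416,235) at the grip. I'll get rough world positions first, then close-ups from the wrist camera.

```bash
cat > h.py <<'E'
from rig import r, inverse_kinematics, readout, viewer
import cv2,numpy as np
from scipy.spatial.transform import Rotation as Ro
def K(c):
    f=200/np.tan(np.radians(c["fov_y"])/2); return np.array([[f,0,c["cx"]],[0,f,c["cy"]],[0,0,1.]])
D=lambda c: np.array([c["k1"],0,0,0,0.])
def rays(c,px):
    u=cv2.undistortPointsIter(np.array(px,float).reshape(-1,1,2),K(c),D(c),None,None,(3,100,1e-10)).reshape(-1,2)
    d=np.c_[u,np.ones(len(u))]@c["R"]; return -c["R"].T@c["t"],d
def onz(c,px,z):
    o,d=rays(c,px); return o+d*((z-o[2])/d[:,2])[:,None]
def proj(c,X):
    return cv2.projectPoints(np.array(X,float).reshape(-1,1,3),cv2.Rodrigues(c["R"])[0],c["t"],K(c),D(c))[0].reshape(-1,2)
def tri(c1,p1,c2,p2):
    o1,d1=rays(c1,[p1]);o2,d2=rays(c2,[p2]);A=np.c_[d1[0],-d2[0]]
    s=np.linalg.lstsq(A,o2-o1,rcond=None)[0];a=o1+s[0]*d1[0];b=o2+s[1]*d2[0];return (a+b)/2,np.linalg.norm(a-b)
def down(yaw):  # tool z down; tool y (closing line) at world angle yaw
    y=np.array([np.cos(yaw),np.sin(yaw),0]);z=np.array([0,0,-1.]);return Ro.from_matrix(np.c_[np.cross(y,z),y,z]).as_quat()
def save(c,n,box=None,s=1):
    im=c["img"][:,:,::-1]
    if box: im=im[box[1]:box[3],box[0]:box[2]]
    cv2.imwrite("pics/"+n,cv2.resize(im,None,fx=s,fy=s,interpolation=cv2.INTER_CUBIC))
E
python3 - <<'E'
from h import *
c=viewer.capture("top");s=viewer.capture("side")
print("cell base",onz(c,[(268,216),(332,220),(330,262),(266,258)],.012).round(3).tolist())
print("gauge",onz(c,[(360,215),(416,235)],.006).round(3).tolist(),onz(s,[(307,283),(291,326)],.006).round(3).tolist())
hsv=cv2.cvtColor(s["img"],cv2.COLOR_RGB2HSV);m=((hsv[...,0]<8)|(hsv[...,0]>172))&(hsv[...,1]>150)&(hsv[...,2]>80)
n,l,st,ce=cv2.connectedComponentsWithStats(m.astype(np.uint8))
for i in range(1,n):
    if st[i,4]>8: print(st[i],ce[i])
# wrist camera pose relative to tool
w=viewer.capture("wrist");S=readout.read_state();T=Ro.from_quat(S["tool_rot"]).as_matrix()
print(w["fov_y"],w["k1"],"R cam in tool\n",(T.T@w["R"].T).round(3),T.T@(-w["R"].T@w["t"]-S["tcp_pos"]))
E
```

```text
cell base [[0.554, 0.228, 0.012], [0.54, 0.058, 0.012], [0.429, 0.066, 0.012], [0.443, 0.235, 0.012]]
gauge [[0.552, -0.018, 0.006], [0.495, -0.168, 0.006]] [[0.552, -0.031, 0.006], [0.504, -0.162, 0.006]]
[295 131   9   8  58] [298.72413793 134.70689655]
[273 170   5  22  86] [275.3255814  180.40697674]
[420 212   8  15  71] [423.6056338  220.49295775]
[262 225   3   4  10] [262.8 226.4]
[287 225   3   4  10] [287.8 226.4]
70.28438294946471 -0.02620268238692461 R cam in tool
 [[ 0.    -0.97  -0.243]
 [ 1.     0.    -0.   ]
 [ 0.    -0.243  0.97 ]] [0.06759101 0.00100693 0.02117921]
```

Run:
```python
from h import *
q=down(-0.085)
print(inverse_kinematics([.52,.02,.42],q),inverse_kinematics([.52,.02,.42],down(np.pi-.085)))
r.move_pose([.515,.02,.42],q)
w=viewer.capture("wrist");save(w,"w1.png")
r.move_straight([.505,.10,.47],v=.2)
w2=viewer.capture("wrist");save(w2,"w2.png");print(readout.read_state()["clock"])
np.save("w.npy",[w,w2],allow_pickle=True)
```

```text
[-9.43494413e-02  2.29587051e-01  1.65940519e+00 -4.44089210e-16
  1.25260041e+00 -9.34944133e-03] None
3.1833
```

View pics/w1.png

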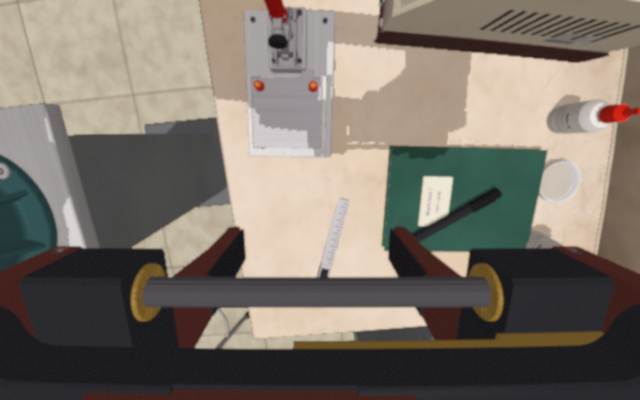

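View pics/w2.png

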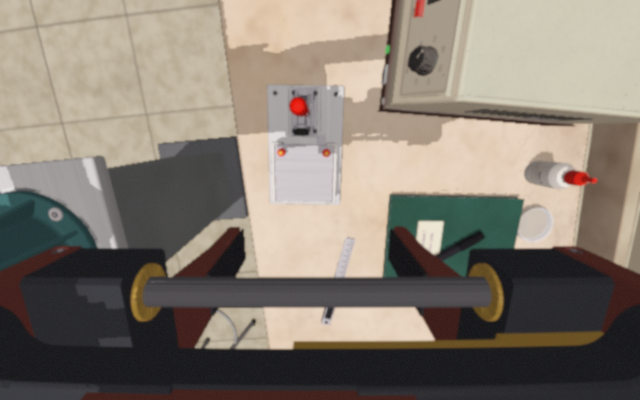

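The first wrist view shows the cell at (290,80) with base front corners near (249,155) and (330,156), and the gauge blade from (344,199) to (323,275). The second shows the red knob at (298,106), the posts at (281,153) and (326,153), and the base at rows 86–203. I'll zoom in on the cell for sub-pixel corners.

Run:
```python
from h import *
w,w2=np.load("w.npy",allow_pickle=True)
f=lambda c,b:cv2.resize(np.ascontiguousarray(c["img"][b[1]:b[3],b[0]:b[2],::-1]),None,fx=3.5,fy=3.5,interpolation=cv2.INTER_CUBIC)
im=np.hstack([f(w,(235,0,345,165)),f(w2,(255,75,355,240))]);print(im.shape);cv2.imwrite("pics/z1.png",im)
```

```text
(578, 735, 3)
```

View pics/z1.png

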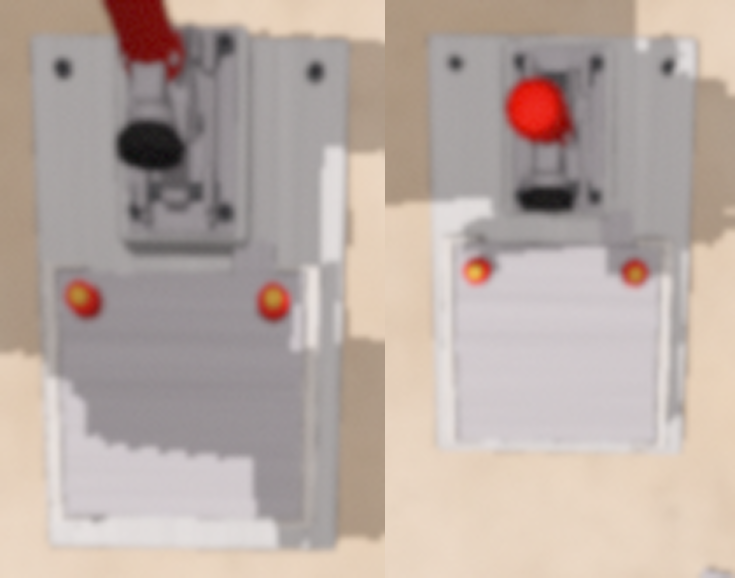

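Run:
```python
from h import *
w,w2=np.load("w.npy",allow_pickle=True)
o=.36
L=lambda p:[(x/3.5+235-o,y/3.5-o) for x,y in p]; Rr=lambda p:[((x-385)/3.5+255-o,y/3.5+75-o) for x,y in p]
loc=np.array([(74,56),(74,-56),(-104,56),(-104,-56)])/1000
def fit(P,l):
    a=l-l.mean(0);b=P-P.mean(0);th=np.arctan2((a[:,0]*b[:,1]-a[:,1]*b[:,0]).sum(),(a*b).sum())
    M=np.array([[np.cos(th),-np.sin(th)],[np.sin(th),np.cos(th)]]);t=P.mean(0)-M@l.mean(0)
    return th,t,1000*np.linalg.norm(P-l@M.T-t,axis=1)
for n,c,px in(("w",w,L([(30,37),(347,39),(50,546),(335,548)])),("w2",w2,Rr([(430,37),(697,38),(437,448),(682,452)]))):
    P=onz(c,px,.012)[:,:2];print(n,"base",*[np.round(v,4) for v in fit(P,loc)])
pl=np.array([(-90,41),(-90,-41)])/1000
for n,c,px in(("w",w,L([(63,519),(303,521)])),("w2",w2,Rr([(453,441),(657,443)]))):
    P=onz(c,px,.048)[:,:2];print(n,"plate front",P.round(4).tolist(),np.linalg.norm(P[0]-P[1]).round(4),*[np.round(v,4) for v in fit(P,pl)[:2]])
# posts
print("posts",[np.round(tri(w,a,w2,b)[0],4) for a,b in zip(L([(80,297),(273,298)]),Rr([(477,270),(635,271)]))])
# handle end: red in w2, side
for nm in("top","side"):
    c=viewer.capture(nm);hsv=cv2.cvtColor(c["img"],cv2.COLOR_RGB2HSV);m=((hsv[...,0]<8)|(hsv[...,0]>172))&(hsv[...,1]>150)&(hsv[...,2]>80)
    if nm=="side":
        y,x=np.nonzero(m[165:200,265:285]);print(nm,x.min()+265,x.max()+265,y.min()+165,y.max()+165); side=c
print("handle top",tri(w2,Rr([(540,108)])[0],side,(275.5,171.5)))
# gauge pixels: bright/grey and black, in w and w2: tip points
for c in(w,w2): print(onz(c,[(344,199)] if c is w else [(349,238)],.003).round(4))
print(onz(w2,[(327,321)],.013).round(4))
f=lambda c,b:cv2.resize(np.ascontiguousarray(c["img"][b[1]:b[3],b[0]:b[2],::-1]),(360,550),interpolation=cv2.INTER_CUBIC)
cv2.imwrite("pics/z2.png",np.hstack([f(w,(300,190,372,300)),f(w2,(300,225,372,335))]))
```

```text
w base 1.473 [0.4941 0.1588] [1.8825 1.4921 1.4544 1.9293]
w2 base 1.4696 [0.4946 0.1593] [2.4427 1.0985 1.4541 1.5893]
w plate front [[0.4438, 0.0727], [0.5268, 0.0648]] 0.0834 1.4754 [0.4938 0.1583]
w2 plate front [[0.4427, 0.0737], [0.5269, 0.0657]] 0.0846 1.4762 [0.4933 0.1593]
posts [array([0.4613, 0.1428, 0.0564]), array([0.523 , 0.1371, 0.0547])]
side 273 277 170 191
handle top (array([0.49791327, 0.18954163, 0.17918843]), np.float64(0.0010053535670745456))
[[ 0.554  -0.0115  0.003 ]]
[[ 0.5518 -0.0109  0.003 ]]
[[ 0.5034 -0.1604  0.013 ]]
```

View pics/z2.png

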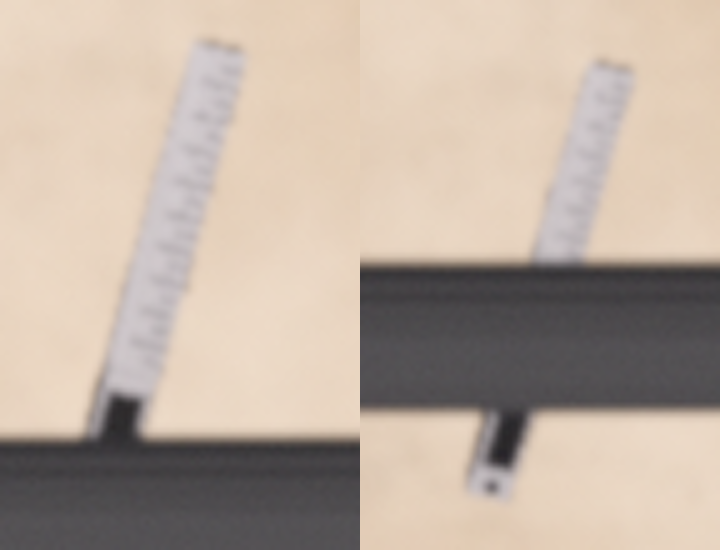

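The blade tip is at about (343.8,199.2) in the first view and the tail at about (326,323) in the second. Both agree with the 165 mm length. The cell pose comes out consistent at yaw 1.475, origin (0.494,0.159), and the handle's measured position matches what that pose predicts. Next I'll close the clamp.

```bash
cat >> h.py <<'E'
TH=1.475; O=np.array([.494,.159,0]); cx=np.array([np.cos(TH),np.sin(TH),0]); cy=np.array([-np.sin(TH),np.cos(TH),0])
def cell(x,y,z): return O+x*cx+y*cy+np.array([0,0,z])
QC=down(TH-np.pi/2); G=np.array([0,0,.163])
E
python3 - <<'E'
from h import *
pts=[(31,161),(56,163),(82,159),(96,150),(102,143),(107,131),(112,115),(117,82)]
P=[cell(x/1000,0,z/1000)+G for x,z in pts]
r.move_pose(P[0]+[0,0,.06],QC)
r.move_straight(P[0],v=.15,max_force=15)
r.gripper_to(0,grip_force=10)
S=readout.read_state();print(S["finger_gap"]*88,S["grasp_force"],S["clock"])
for p in P[1:]:
    h=r.move_straight(p,v=.08,max_force=30);S=readout.read_state();print(h,S["contact_force"].round(1),(S["tcp_pos"]-p).round(4),S["finger_gap"]*88)
c=viewer.capture("side");save(c,"s2.png",(220,130,340,280),4);print(S["clock"])
E
```

```text
15.618583915521722 10.00005864769264 5.5167
False [-5.   2.3  0.4] [-0.0005  0.0003 -0.0003] 15.314854284636208
False [-5.1  1.9  1.1] [-0.0004 -0.0001 -0.0003] 15.255040590485425
False [-6.3  7.2  7.2] [0.    0.001 0.001] 15.13755351231418
False [-7.9  8.6  7.1] [0.0001 0.0014 0.0011] 15.114246825911742
False [-6.9 10.8  4.1] [0.0002 0.0017 0.0008] 15.234416968854413
False [-5.9 13.7  1.7] [0.0002 0.002  0.0005] 15.423596380424295
False [-6.7 11.   2.8] [0.0002 0.0015 0.0003] 14.578129216712489
8.325
```

View pics/s2.png

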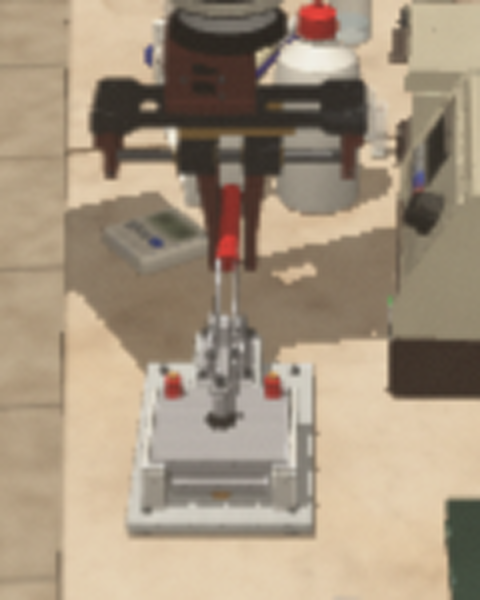

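The handle is nearly level and the rubber pad is on the plate (crop ~(222,418)). I'll press a little further to be sure it's on its stop, let go, and check.

Run:
```python
from h import *
p=cell(.116,0,.076)+G
h=r.move_straight(p,v=.04,max_force=20);S=readout.read_state();print(h,S["contact_force"].round(1),(S["tcp_pos"]-p).round(4))
r.gripper_to(0.6);r.sleep(.2)
S=readout.read_state();print(S["finger_gap"],S["contact_force"].round(1),S["grasp_force"])
p=S["tcp_pos"];r.move_straight(p+[0,0,.12],v=.2)
r.move_pose(cell(-.16,0,.30)+G,QC)
w=viewer.capture("wrist");w0=viewer.capture("side");t=viewer.capture("top")
f=lambda c,b,s:cv2.resize(np.ascontiguousarray(c["img"][b[1]:b[3],b[0]:b[2],::-1]),(s,600),interpolation=cv2.INTER_CUBIC)
cv2.imwrite("pics/z3.png",np.hstack([f(w,(220,0,370,220),409),f(w0,(235,160,325,310),360)]))
np.save("w3.npy",[w,w0,t],allow_pickle=True);print(readout.read_state()["clock"])
```

```text
False [-7.6 10.9  1.9] [0.     0.0014 0.0004]
0.596521764992037 [-0.1  0.1 -0.9] 0.0
11.6667
```

View pics/z3.png

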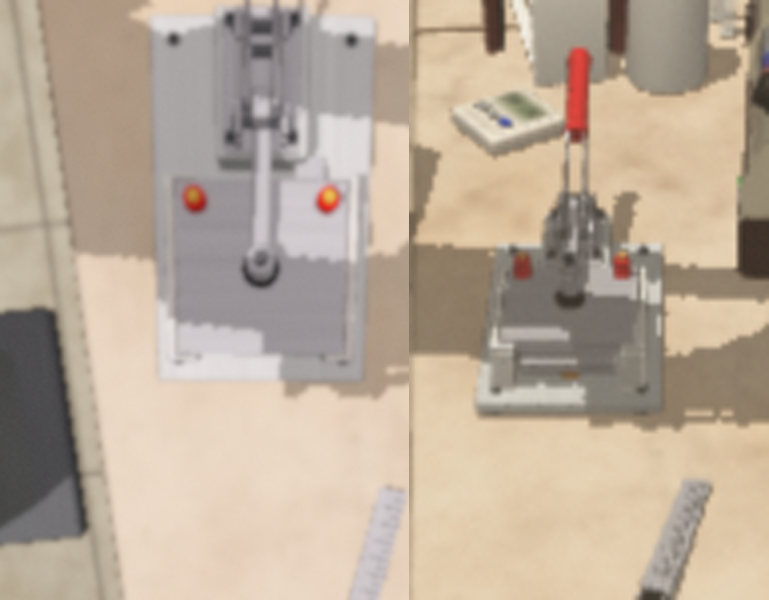

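Run:
```python
from h import *
w,s,t=np.load("w3.npy",allow_pickle=True)
print("closed pred: end/inner",proj(s,[cell(.142,0,.089),cell(.142,0,.082),cell(.142,0,.075)]).round(1).tolist())
for nm,c,b in(("side",s,(262,150,295,215)),("top",t,(180,180,330,280))):
    hsv=cv2.cvtColor(c["img"],cv2.COLOR_RGB2HSV);m=((hsv[...,0]<8)|(hsv[...,0]>172))&(hsv[...,1]>150)&(hsv[...,2]>60)
    y,x=np.nonzero(m[b[1]:b[3],b[0]:b[2]]);print(nm,x.min()+b[0],x.max()+b[0],y.min()+b[1],y.max()+b[1])
    n,l,st,ce=cv2.connectedComponentsWithStats(m[b[1]:b[3],b[0]:b[2]].astype(np.uint8));print((st+[b[0],b[1],0,0,0])[1:].tolist())
print("top pred end",proj(t,[cell(.142,0,.082),cell(.117,0,.082)]).round(1).tolist())
o=.36
px=[(220+x*150/409-o,y*220/600-o) for x,y in [(177,355),(348,357),(194,197),(328,199)]]
print("plate front",onz(w,px[:2],.048).round(4).tolist(),"posts z.056",onz(w,px[2:],.056).round(4).tolist())
print("exp",cell(-.09,.041,.048).round(4),cell(-.09,-.041,.048).round(4))
```

```text
closed pred: end/inner [[277.4, 182.4], [277.4, 184.6], [277.5, 186.9]]
side 274 279 172 192
[[274, 172, 6, 21, 92]]
top 239 304 182 253
[[239, 182, 5, 3, 9], [301, 225, 4, 4, 8], [239, 231, 29, 9, 160], [299, 250, 4, 4, 9]]
top pred end [[237.1, 233.4], [247.0, 234.2]]
plate front [[0.444, 0.0731, 0.048], [0.5278, 0.0641, 0.048]] posts z.056 [[0.4613, 0.1427, 0.056], [0.5228, 0.1359, 0.056]]
exp [0.4446 0.0733 0.048 ] [0.5262 0.0655 0.048 ]
```

Run:
```python
from h import *
w,s,t=np.load("w3.npy",allow_pickle=True)
toc=lambda X:np.array([(X-O)@cx,(X-O)@cy,X[2]])*1000
for a,b in(((277.3,173.5),(240.5,232.5)),((276.8,192),(266.5,237.5))):
    X,e=tri(s,a,t,b);print(toc(X).round(1),e)
for st in [(142,0,82),(75,0,82),(120,0,140)]: print(st,proj(s,[cell(*np.array(st)/1000)]),proj(t,[cell(*np.array(st)/1000)]))
```

```text
[127.8  -1.6 123.7] 0.001526659573872106
[ 66.3   1.9 101.3] 0.005898090985309135
(142, 0, 82) [[277.44645673 184.62433229]] [[237.07114097 233.44386852]]
(75, 0, 82) [[276.64409977 196.83070505]] [[263.7718092  235.43145753]]
(120, 0, 140) [[276.79429609 169.35103676]] [[242.76936605 233.53775231]]
```

The handle isn't closed. Its end triangulates to z≈124 mm, tilted about 20° up, so it slid between the pads. I'll press it down from above with the closed fingertips.

Run:
```python
from h import *
N=np.array([0,0,r.nose_length])
r.gripper_to(0,grip_force=20)
r.move_pose(cell(.106,0,.17)+N,QC)
S=readout.read_state();b=S["contact_force"]
for x,z,f in((.107,.135,15),(.109,.120,30),(.112,.110,30),(.114,.100,30),(.115,.092,30),(.115,.088,25),(.115,.085,20)):
    h=r.move_straight(cell(x,0,z)+N,v=.06,max_force=f);S=readout.read_state()
    print(h,(S["contact_force"]-b).round(1),np.round((S["tcp_pos"]-N)[2],4))
    if h: break
r.move_straight(S["tcp_pos"]+[0,0,.10],v=.2)
r.move_pose(cell(-.16,0,.26)+G,QC)
s=viewer.capture("side");t=viewer.capture("top");toc=lambda X:np.array([(X-O)@cx,(X-O)@cy,X[2]])*1000
for nm,c,bb in(("side",s,(262,150,295,215)),("top",t,(225,222,290,245))):
    hsv=cv2.cvtColor(c["img"],cv2.COLOR_RGB2HSV);m=((hsv[...,0]<8)|(hsv[...,0]>172))&(hsv[...,1]>150)&(hsv[...,2]>60)
    n,l,st,ce=cv2.connectedComponentsWithStats(m[bb[1]:bb[3],bb[0]:bb[2]].astype(np.uint8));print(nm,(st+[bb[0],bb[1],0,0,0])[1:].tolist())
print("level pred rows",proj(s,[cell(.142,0,.089),cell(.077,0,.089)]).tolist(),readout.read_state()["clock"])
```

```text
False [0.1 0.7 0.3] 0.1349
False [-1.   0.7  1.4] 0.1197
False [-0.5  0.  -0.1] 0.1095
False [-1.   0.6  0.3] 0.0993
False [-1.4  1.4 -0.4] 0.0914
False [-1.3  1.4  0.1] 0.088
False [-2.   1.5  7.2] 0.0857
side [[275, 185, 5, 16, 61]]
top [[238, 232, 29, 8, 148]]
level pred rows [[277.40064921811165, 182.37681183718598], [276.61846882274506, 194.13809897214736]] 18.075
```

The handle now appears level. I'll press once more to confirm there's a firm stop.

Run:
```python
from h import *
N=np.array([0,0,r.nose_length])
r.move_pose(cell(.115,0,.13)+N,QC)
b=readout.read_state()["contact_force"]
r.move_straight(cell(.115,0,.09)+N,v=.1,max_force=20)
for z in (.086,.084,.082,.080,.077):
    h=r.move_straight(cell(.115,0,z)+N,v=.04,max_force=22);S=readout.read_state()
    print(h,(S["contact_force"]-b).round(1),np.round((S["tcp_pos"]-N)[2],4))
    if h or (S["contact_force"]-b)[2]>20: break
r.move_straight(S["tcp_pos"]+[0,0,.10],v=.25)
r.gripper_to(0.5)
# gauge pose and view
w,w2=np.load("w.npy",allow_pickle=True)
tip=onz(w,[(343.8,199.2)],.003)[0];tip2=onz(w2,[(300+248/5,225+67/5)],.003)[0];tail=onz(w2,[(326.3,323.6)],.013)[0];g=onz(w,[(324.7,268.8)],.013)[0]
print(tip.round(4),tip2.round(4),tail.round(4),g.round(4))
x=np.array([np.cos(1.256),np.sin(1.256),0])
r.move_pose((tip+tail)/2*[1,1,0]-.11*x+[0,0,.22]+G,down(1.256-np.pi/2))
c=viewer.capture("wrist");save(c,"w4.png");np.save("w4.npy",[c],allow_pickle=True);s=viewer.capture("side")
hsv=cv2.cvtColor(s["img"],cv2.COLOR_RGB2HSV);m=((hsv[...,0]<8)|(hsv[...,0]>172))&(hsv[...,1]>150)&(hsv[...,2]>60)
yy,xx=np.nonzero(m[150:215,262:295]);print(yy.min()+150,yy.max()+150,readout.read_state()["clock"])
```

```text
False [0.5 0.3 2.5] 0.0869
False [-0.6  0.5  8.4] 0.0853
False [-2.5 -0.1 12.5] 0.0839
False [-2.5  1.3 18.3] 0.0826
False [-4.3  2.  24.5] 0.0804
[ 0.5537 -0.0118  0.003 ] [ 0.5528 -0.0117  0.003 ] [ 0.5017 -0.1656  0.013 ] [ 0.5179 -0.1132  0.013 ]Traceback (most recent call last):
  File "<stdin>", line 20, in <module>
    return umr_minimum(a, axis, None, out, keepdims, initial, where)
ValueError: zero-size array to reduction operation minimum which has no identity
```

View pics/w4.png

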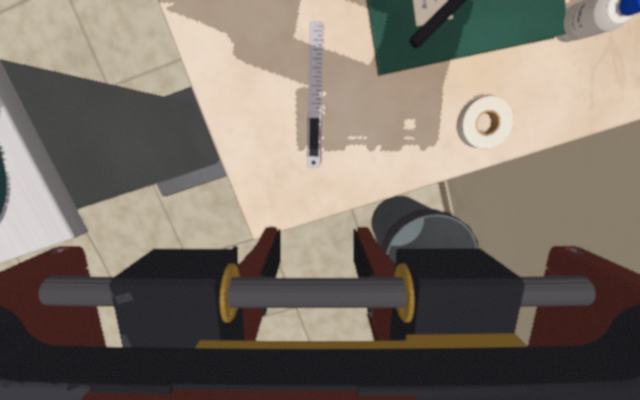

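The gauge lies upright in the picture, with its tip at (317,22), its tail at (313,165) and the black grip around (314,138). The clamp is firm on its stop. Now I'll pick up the gauge.

Run:
```python
from h import *
c,=np.load("w4.npy",allow_pickle=True)
tip=onz(c,[(317,22.5)],.003)[0];tail=onz(c,[(313.2,165)],.013)[0];jn=onz(c,[(314.8,118)],.013)[0]
d=(tip-tail)[:2];print(tip.round(4),tail.round(4),np.linalg.norm(d).round(4),np.arctan2(d[1],d[0]).round(4),"junction from tip",np.linalg.norm((tip-jn)[:2]))
t=(tip[:2]+[.5533,-.0118])/2;l=(tail[:2]+[.5017,-.1656])/2;d=t-l;yaw=np.arctan2(d[1],d[0]);d/=np.linalg.norm(d)
o=(t-.125*d + l+.04*d)/2;print("origin",o,"yaw",yaw)
q=down(yaw-np.pi/2);P=np.r_[o,.003+r.nose_length]
r.move_pose(P+[0,0,.06],q)
print(r.move_straight(P,v=.12,max_force=12))
r.gripper_to(0,grip_force=40)
S=readout.read_state();z0=S["tcp_pos"][2];print("gap mm",S["finger_gap"]*88,S["grasp_force"],"z0",z0)
r.move_straight(P+[0,0,.10],v=.15)
S=readout.read_state();print(S["contact_force"],S["finger_gap"]*88,S["grasp_force"])
A=cell(-.125-.13,0,0);A[2]=z0+.075
r.move_pose(A,QC)
np.save("z0.npy",z0)
w=viewer.capture("wrist");s=viewer.capture("side")
f=lambda c,b,k:cv2.resize(np.ascontiguousarray(c["img"][b[1]:b[3],b[0]:b[2],::-1]),(k,600),interpolation=cv2.INTER_CUBIC)
cv2.imwrite("pics/z5.png",np.hstack([f(w,(220,0,400,270),400),f(s,(220,150,340,330),400)]));np.save("w5.npy",[w,s],allow_pickle=True)
print(readout.read_state()["clock"])
```

```text
[ 0.5542 -0.0147  0.003 ] [ 0.5002 -0.1659  0.013 ] 0.1605 1.2282 junction from tip 0.10510879548469478
origin [ 0.51344803 -0.12968195] yaw 1.2376979337145828
False
gap mm 15.357932451184215 39.95600402355194 z0 0.18531828579088166
[-0.64124502  0.11031012 -0.75167082] 15.754670773801818 39.95729863643646
27.3417
```

View pics/z5.png

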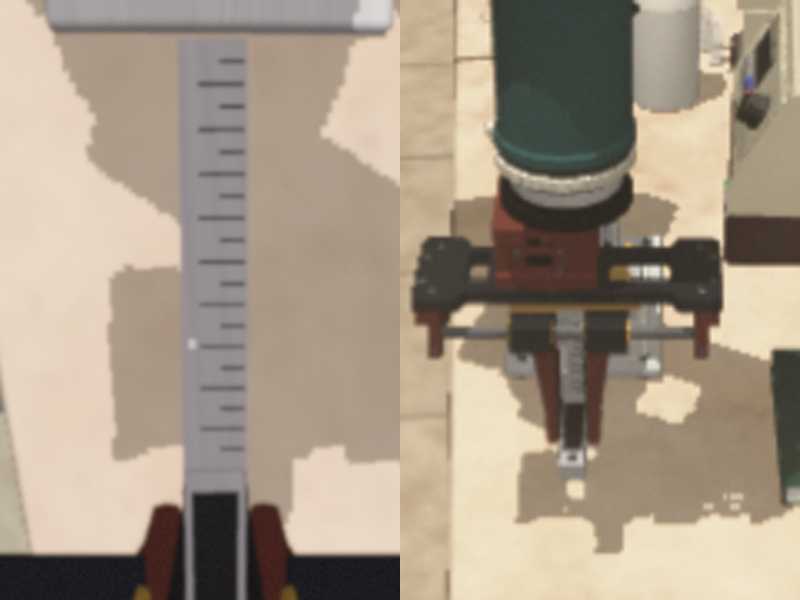

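The gauge is held straight and level, with its tip at crop (213,40) just short of the base's front edge. Next I'll lower it to slot height, enter the slot, and settle it onto the lower plate.

Run:
```python
from h import *
z0=float(np.load("z0.npy"));w,s=np.load("w5.npy",allow_pickle=True)
toc=lambda X:np.array([(X-O)@cx,(X-O)@cy,X[2]])
S=readout.read_state();tc=toc(S["tcp_pos"])
tip=toc(onz(w,[(315.5,17.7)],S["tcp_pos"][2]-z0+.003)[0]);tail=toc(onz(w,[(220+215*.45-.4,480*.45)],S["tcp_pos"][2]-z0+.013)[0])
print("tcp",tc.round(4),"tip",tip.round(4),"junction",tail.round(4),"lead",(tip-tc)[0].round(4))
lead=((tip-tc)[0]+.125)/2; yo=(tip-tc)[1]
np.save("lead.npy",lead)
def T(x,u): p=cell(x-lead,0,0);p[2]=z0+u;return p   # tip at cell x, underside u
r.move_straight(T(-.115,.0345),v=.12,max_force=6)
S=readout.read_state();b=S["contact_force"];print("base",b.round(2))
h=r.move_straight(T(-.065,.0345),v=.06,max_force=4);S=readout.read_state();print("in",h,(S["contact_force"]-b).round(2),toc(S["tcp_pos"])[0]+lead)
if not h:
    h=r.move_straight(T(-.065,.0285),v=.008,max_force=2);S=readout.read_state();print("down",h,(S["contact_force"]-b).round(2),"underside",S["tcp_pos"][2]-z0)
print(S["clock"])
```

```text
tcp [-0.2552 -0.0006  0.2599] tip [-0.1317  0.0018  0.0776] junction [-0.2328  0.0013  0.0876] lead 0.1235
base [-0.44 -0.07 -1.04]
in False [ 1.67 -0.55 -0.57] -0.06507256438363179
down True [ 0.94 -0.72  2.75] underside 0.030747991763452026
29.3417
```

Run:
```python
from h import *
z0=float(np.load("z0.npy"));lead=float(np.load("lead.npy"))
toc=lambda X:np.array([(X-O)@cx,(X-O)@cy,X[2]])
S=readout.read_state();p=S["tcp_pos"];b=S["contact_force"]
def show(n,h):
    S=readout.read_state();f=S["contact_force"];t=toc(S["tcp_pos"]);print(n,h,"f cell x,y,z",(f@cx).round(2),(f@cy).round(2),f[2].round(2),"depth mm",((t[0]+lead+.09)*1000).round(1),"under",((t[2]-z0)*1000).round(2),S["clock"]);return S
show("start",0)
h=r.move_straight(p+.02*cx,v=.03,max_force=4);show("a",h)
if not h:
    S=readout.read_state()
    h=r.move_straight(S["tcp_pos"]+.035*cx,v=.015,max_force=4);show("b",h)
r.sleep(.5);show("rest",h)
```

```text
start 0 f cell x,y,z -0.75 -0.57 1.71 depth mm 24.8 under 30.75 29.3417
a False f cell x,y,z 1.51 0.15 3.66 depth mm 45.1 under 30.73 30.15
b True f cell x,y,z -0.45 0.41 3.06 depth mm 45.4 under 30.72 30.6
rest True f cell x,y,z -3.2 0.34 3.81 depth mm 45.5 under 30.66 31.1
```

Run:
```python
from h import *
z0=float(np.load("z0.npy"));lead=float(np.load("lead.npy"))
toc=lambda X:np.array([(X-O)@cx,(X-O)@cy,X[2]])
p=readout.read_state()["tcp_pos"].copy();p[2]=z0+.0308
for i in range(12):
    p=p+.002*cx
    h=r.move_straight(p,v=.02,max_force=8);r.sleep(.15)
    S=readout.read_state();f=S["contact_force"];t=toc(S["tcp_pos"])
    print(h,"fx",(f@cx).round(2),"fy",(f@cy).round(2),"fz",f[2].round(2),"depth",((t[0]+lead+.09)*1000).round(1),"under",((t[2]-z0)*1000).round(2))
    if f@cx<-5: break
print(S["clock"])
```

```text
False fx -1.4 fy -0.36 fz 3.13 depth 47.6 under 30.79
False fx -1.32 fy -0.14 fz 3.39 depth 49.6 under 30.79
False fx -2.32 fy 1.2 fz 3.82 depth 51.6 under 30.78
False fx -3.73 fy -0.21 fz 3.33 depth 53.4 under 30.8
False fx -7.05 fy -0.43 fz 3.43 depth 55.1 under 30.83
33.1
```

Snug contact begins at about 52–54 mm. I'll check that the gauge is flat and not jamming because it's pitched, by repeating the push at other hand heights.

Run:
```python
from h import *
z0=float(np.load("z0.npy"));lead=float(np.load("lead.npy"))
toc=lambda X:np.array([(X-O)@cx,(X-O)@cy,X[2]])
S=readout.read_state();p=S["tcp_pos"].copy()
print("mom",S["moment"].round(2))
for u in (.0304,.0312,.0316):
    x=toc(p)[0]
    k=p-.006*cx;k[2]=z0+.031;r.move_straight(k,v=.03)
    k[2]=z0+u;r.move_straight(k,v=.03)
    for i in range(9):
        k=k+.0015*cx
        r.move_straight(k,v=.03,max_force=8);r.sleep(.1)
        S=readout.read_state();f=S["contact_force"];t=toc(S["tcp_pos"])
        if i%2==0 or f@cx<-5: print(u,"fx",(f@cx).round(2),"fz",f[2].round(2),"depth",((t[0]+lead+.09)*1000).round(1),"under",((t[2]-z0)*1000).round(2),"My",(S["moment"]@cy).round(3))
        if f@cx<-5: break
print(S["clock"])
```

```text
mom [-0.99  0.07  0.01]
0.0304 fx -2.21 fz 3.37 depth 50.4 under 30.42 My 0.175
0.0304 fx -5.19 fz 4.47 depth 53.5 under 30.47 My 0.592
0.0312 fx -0.53 fz 1.35 depth 50.5 under 31.18 My 0.035
0.0312 fx -4.88 fz 0.93 depth 53.4 under 31.22 My 0.728
0.0312 fx -6.42 fz 1.55 depth 54.7 under 31.23 My 1.066
0.0316 fx -0.57 fz -0.21 depth 50.6 under 31.57 My -0.071
0.0316 fx -5.09 fz 0.62 depth 53.3 under 31.63 My 0.691
38.3667
```

Snug depth is about 53 mm at every hand height. The underside meets the plate at about 31.6 mm, so the gap is about 8.4 mm and should give about 54 mm, which agrees. I'll settle at a light push and hand in.

Run:
```python
from h import *
z0=float(np.load("z0.npy"));lead=float(np.load("lead.npy"))
toc=lambda X:np.array([(X-O)@cx,(X-O)@cy,X[2]])
k=readout.read_state()["tcp_pos"].copy()
k=k-.001*cx;k[2]=z0+.0313;r.move_straight(k,v=.03)
for i in range(6):
    r.sleep(.5);S=readout.read_state();f=S["contact_force"];t=toc(S["tcp_pos"])
    print("fx",(f@cx).round(2),"fy",(f@cy).round(2),"fz",f[2].round(2),"depth",((t[0]+lead+.09)*1000).round(1),"under",((t[2]-z0)*1000).round(2),S["grasp_force"],S["clock"])
    if f@cx<-4.5: break
    k=k+.0008*cx;r.move_straight(k,v=.02)
w=viewer.capture("wrist");t=viewer.capture("top")
f=lambda c,b,k:cv2.resize(np.ascontiguousarray(c["img"][b[1]:b[3],b[0]:b[2],::-1]),(k,600),interpolation=cv2.INTER_CUBIC)
cv2.imwrite("pics/z6.png",np.hstack([f(w,(220,0,400,270),400),f(t,(220,180,340,300),400)]))
```

```text
fx 2.51 fy -0.76 fz 0.24 depth 52.4 under 31.3 39.98596251010895 39.1167
fx -5.36 fy 1.75 fz 1.72 depth 53.0 under 31.31 39.985297322273254 39.8667
```

View pics/z6.png

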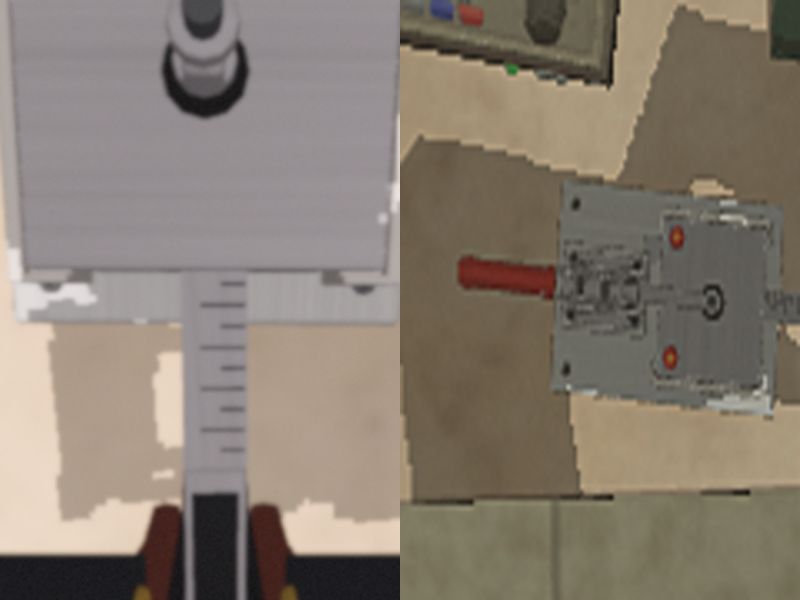

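The blade sits straight in the slot, with the mouth edge at crop row 270. Nine 5 mm marks plus about 3 mm show, so the depth is about 52–53 mm. The handle is level, the pad is on the plate and the plate is seated. One small nudge for margin, then hand in.

Run:
```python
from h import *
k=readout.read_state()["tcp_pos"].copy();z0=float(np.load("z0.npy"));k[2]=z0+.0313
r.move_straight(k+.0009*cx,v=.02);r.sleep(1.0)
for i in range(3):
    S=readout.read_state();f=S["contact_force"];print((f@cx).round(2),f[2].round(2),S["clock"]);r.sleep(.2)
print(r.finish_job())
```

```text
-6.25 2.52 41.2167
-6.5 1.75 41.4167
-6.35 1.26 41.6167
the job is handed in; nothing more can be done
None
```

The job is handed in, with no verdict returned: the clamp is closed over centre and the gauge is held level and snug about 53 mm into the slot (gap about 8.4 mm) with a push of about 6 N.

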